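# Barrel onto the sloped inspection cradle

### The arm

A 6-joint arm with a two-finger parallel gripper is mounted at the origin on the work surface. World frame = base frame: x ahead of the robot, y to its left, z up, the work surface at z = 0. Lengths are in m, angles in rad, forces in N, time in s.
With the tool pointing down it reaches from about 0.35 to 0.85 m from the base axis. Payload 8.1 kg.
Tool frame: the origin (TCP) lies on the centre line of the jaws, within the pads' length; the fingertips stand 17 mm ahead of it and the grasp point (between the pads) lies 2 mm behind it; z points along the fingers, y is the line along which they close (so a half turn about z gives the same grasp; the last joint's range is limited). The gripper opens to 93 mm and grips with 3 to 60 N. Pads are 15 mm wide; open, the fingers measure 128 mm over their backs; the gripper's body (75 mm by 188 mm) begins 65 mm behind the grasp point.
Start: joints at [-1.281, 0.13, 1.488, -0, 1.523, -0.085], TCP at [0.22, -0.558, 0.236] pointing down, gripper open.
Joint ranges: [-2.96, 2.96], [-0.89, 2.26], [0.02, 2.5], [-1.34, 4.48], [0, 2.73], [-2.66, 2.66]. Speed limits (rad/s): [2.39, 2.39, 2.79, 3.14, 3.14, 3.14].

### API

Orientations are given as a rotation vector (axis times angle).
In Python, from plant import telemetry, viewer, order gives the robot as it stands.
- The arm moves only by the tool send_rows, never from a script. Its argument "plan" is a list that holds one entry, the list of rows, each a list of 5 numbers: the closure, from -1 (fully open) to 1 (shut), then the shift along the world's x, y, z normalised to -1 to 1, where 1 is 0.2 m, then the turn about the world's z normalised to -1 to 1, where 1 is 60 degrees. A call has 1 to 20 rows; each row is the pose to reach, as a shift and turn from the pose commanded when the call began; what a row does not reach only later rows make up. A row lasts 1/12 s, in which the tool goes at most 41.7 mm and 7.16 degrees, less where a joint would pass 70% of its speed; a pose out of reach is approached as far as the arm can. A call with a number of a shift or a turn outside -1 to 1 is refused whole. A call with a gripper value outside its range is refused whole. The fingers move at their own pace and stop on an object; "force" is the grip in N (left out, the last holds). Time passes only in rows, so rows that repeat a pose let the fingers close. It gives the time, the measured TCP pose, the force, the opening and the grip force at its end, in the units of the state.
- telemetry.read_state(): the state, without advancing time (a new reading comes with each control period).
- viewer.read_camera(name): name is "scene" or "top" or "wrist"; returns (picture, depth): 480x640x3 uint8, blue, green, red; 480x640 float32, m along the optical axis (not along the pixel's ray), 0 where there is no reading.
- viewer.calibration(name): a dict with "camera_matrix" (3x3 intrinsics, pixels), "extrinsics" (4x4, takes a point from camera to world coordinates); the wrist camera has in their place "hand_eye" (4x4, takes a point from camera to tool coordinates, whose origin is the TCP and whose axes are the flange's). Camera axes: x right, y up, looking along -z (the intrinsics and any distortion apply to the point x, -y, -z); pixel columns grow to the right and rows downward; lengths in m; the calibration is good to about 2 mm. A picture is of the moment at which its call begins: read the wrist's pose just before it. calibration takes no time and is no camera call.
- order.close_job(): hands the job in; it is judged then, once.
The state is a dict: "t": time; "q": joint angles; "dq": joint speeds; "joint_torque": joint torques, N m; "tool_pos": TCP position; "orientation": TCP orientation; "force": force on the tool from outside, world axes, zero at the start; "wrist_torque": the same for the moment, N m; "opening": finger opening in m; "gripper_force": force on a finger pad.
Only numpy, scipy, OpenCV 4.12 (cv2) and the standard library are available. Lean on these libraries where they do the work, as an engineer would, in place of code of your own. Each camera call takes 0.05 s, during which the arm holds its last target. There are 200 camera calls.

### The job

The octagonal metal barrel has been pushed in under the low grey riser with only its red end showing. Draw it out, lay it down on the green mat and let go; then pick it up again and lay it in the two blue V-blocks of the sloped cradle (there is finger room only between the blocks), red end uphill, and push it down the slope until the brass spigot is inside its bore and its plain end is home against the shoulder. Let go, and leave the jar, the screwdriver and the small tin where they are.

Things in the scene. Friction and masses are not known exactly. Their poses are not given: they have to be found in the camera images.
- barrel: Loose octagonal aluminium tube, 190 long, 28 across the flats, straight 20 bore open at both ends, about 0.16 kg. Origin at the middle of its length on its axis (14 above the surface when it lies on a flat). Its x axis runs along the tube towards the red end; the last 40 at that end are red. At the start it lies on the bench, partly under the riser, with about 50 of the red end showing.
- red_end (a point): Centre of the barrel's red end face, 95 from its middle.
- plain_end (a point): Centre of the barrel's plain end face, 95 from its middle.
- riser: Fixed low grey sheet-metal shelf, 170 deep (x) by 170 wide (y), top 54 high, 48 clear beneath; closed at the back and both sides, open at its -x side, from which the red end sticks out. Origin at the centre of its footprint on the bench. It cannot be moved.
- mat: Fixed green mat, 250 (x) by 180 (y), 4 thick; origin at the centre of its underside, on the bench.
- bed: Sloped part of the fixed cradle: two blue 90-degree V-blocks in line, 66 wide, on posts over a dark base 240 by 100 by 12. Origin on the axis of a barrel lying in the Vs, where its middle is when fully home, 82 above the bench. x: uphill along the 15 degree slope; z: square to the slope, upward. The lower block runs from x = -95 to -48, the upper from 48 to 112.
- upper_v (a point): On the bed's axis in the middle of the upper V-block (x = 80). Both blocks' tops stand 4 above the axis, so fingers cannot straddle the barrel over a block: only in the 96 wide gap between the blocks, which is free down to the base.
- shoulder (a point): Where the bed's axis meets the shoulder (x = -95): a blue wall 10 thick, 66 wide, top 10 above the axis, closing the lower end. The spigot points uphill from it.
- spigot_tip (a point): Tip of the brass spigot, on the bed's axis at x = -75: 20 long from the shoulder, 15 diameter, tapering to 7 over its last 8. The barrel must be laid with its plain end uphill of this tip, then slid down over it.
- jar: Bystander: open glass jar, 64 diameter, 70 high; origin at the centre of its underside.
- driver: Bystander: screwdriver with a yellow handle, 160 long, lying on the bench.
- tin: Bystander: small round copper-coloured tin with a pale lid, 52 diameter, 30 high, standing on the rear of the riser.
Things that resemble listed ones, but are neither listed nor needed, are in the scene too. Of the things like the barrel, leave any that is pink; of the rest the smaller one is meant.

How it is judged:
By the outcome, as a careful person would: the job done as asked, in the order asked, and still so for the second after the job is handed in, with the robot touching nothing.
It also fails if it takes over 56 s, if anything falls off the work surface, if the arm or the gripper's body presses on something with over 40 N, if the wrist force passes 120 N, or if a joint passes its speed limit or range.

## Working session

There is one attempt and no reset: what is moved stays moved. The work goes in short steps, Python scripts to look and compute and a tool call to move; the robot and the scene stay as the last step left them, time stands still between calls to the robot, and variables do not carry over. Pictures are saved under pics/ and viewed, at most 10 in all, crops included, and the job is handed in when it is done.

Besides the shell and the picture viewer there is one more tool, called after "Call:" as name(argument=value, ...), one argument or row to a line, values as JSON. send_rows: Moves the arm, as the interface text tells. Scaled input: -1 to 1 covers 0.2 m each way for a shift and 60 degrees each way for a turn. Its arguments: {"type":"object","properties":{"plan":{"type":"array"},"force":{"type":"number"}},"required":["plan"]}

```bash
mkdir -p pics; python3 - <<'E'
from plant import telemetry, viewer, order
import cv2,numpy as np
for n in ("top","scene"):
    p,d=viewer.read_camera(n); cv2.imwrite(f"pics/{n}0.png",p); np.save(f"pics/{n}0.npy",d)
    c=viewer.calibration(n); print(n,{k:np.round(v,4).tolist() if not isinstance(v,str) else v for k,v in c.items()})
print(telemetry.read_state())
c=viewer.calibration("wrist");print({k:np.round(v,4).tolist() for k,v in c.items()})
E
```

```text
top {'camera_matrix': [[523.0536, 0.0, 307.7082], [0.0, 523.0536, 233.8218], [0.0, 0.0, 1.0]], 'extrinsics': [[0.0097, 0.9898, -0.1425, 0.4431], [-0.9999, 0.0089, -0.0064, 0.1044], [-0.0051, 0.1425, 0.9898, 1.3044], [0.0, 0.0, 0.0, 1.0]]}
scene {'camera_matrix': [[513.3509, 0.0, 323.8446], [0.0, 513.3509, 241.0925], [0.0, 0.0, 1.0]], 'extrinsics': [[-0.6185, -0.6707, 0.4093, 1.1874], [0.7857, -0.5201, 0.335, 0.597], [-0.0119, 0.5288, 0.8487, 1.3527], [0.0, 0.0, 0.0, 1.0]]}
{'t': 0.1, 'q': array([-1.28135126e+00,  1.31066198e-01,  1.48914071e+00,  2.30133685e-06,
        1.52298122e+00, -8.54206216e-02]), 'dq': array([-0.00106793, -0.00187589, -0.0004224 , -0.0005235 ,  0.00229621,
        0.00167752]), 'joint_torque': array([ 1.05029155e-04, -5.61342037e+01, -4.93097341e+01,  7.69237569e-02,
        2.90797069e-02, -4.26918439e-05]), 'tool_pos': array([ 0.21956552, -0.55788331,  0.23472022]), 'orientation': array([-3.08501067e+00, -5.85099986e-01,  2.51497377e-04]), 'force': array([-0.28607658, -0.50190278, -0.35028771]), 'wrist_torque': array([-0.01133006, -0.00770133, -0.01543396]), 'gripper_force': 0.0, 'opening': 0.09287104158176737}
{'camera_matrix': [[380.3462, 0.0, 324.2689], [0.0, 380.3462, 238.6088], [0.0, 0.0, 1.0]], 'hand_eye': [[0.0014, 0.9537, 0.3007, 0.0831], [1.0, -0.0012, -0.0008, -0.0001], [-0.0004, 0.3007, -0.9537, -0.1478], [0.0, 0.0, 0.0, 1.0]]}
```

View pics/top0.png

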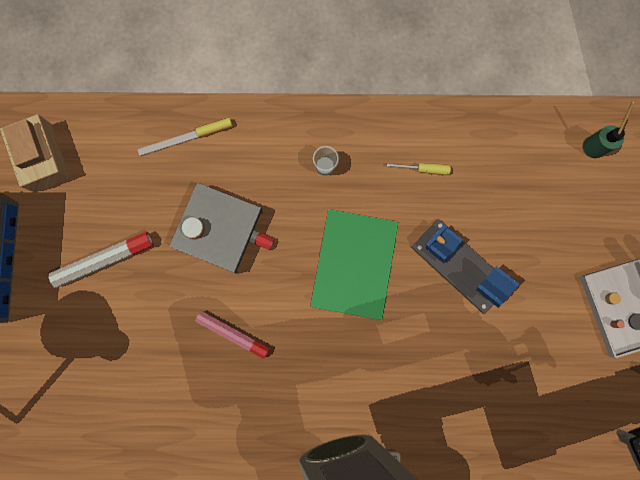

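View pics/scene0.png

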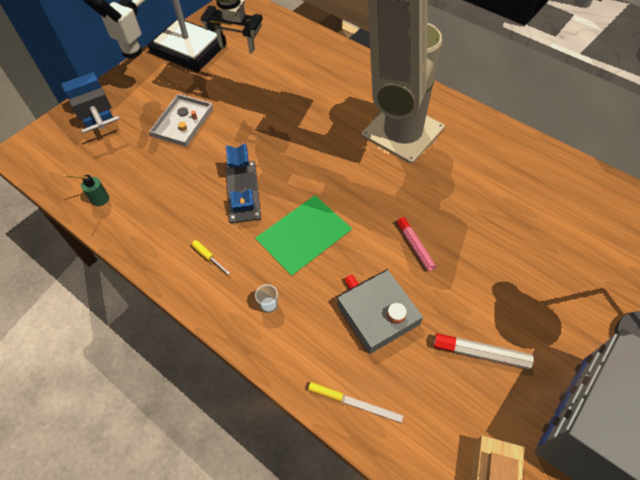

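Top picture: barrel candidates are at (265,241), under the riser with the red end showing, (100,260), large and silver, and (235,335), pink. The one at (265,241) matches: it is under the riser, it isn't the pink one, and it is smaller than the silver one. The mat is at (355,265) and the cradle at (468,265), with the brass spigot at (441,240), so uphill points down-right in the picture. I'll confirm with a crop while measuring.

```bash
cat > h.py <<'E'
import cv2,numpy as np
from plant import telemetry, viewer, order
from scipy.spatial.transform import Rotation as R
def pose(n):
    c=viewer.calibration(n); K=np.array(c["camera_matrix"])
    if n=="wrist":
        s=telemetry.read_state(); T=np.eye(4); T[:3,:3]=R.from_rotvec(s["orientation"]).as_matrix(); T[:3,3]=s["tool_pos"]
        return K,T@np.array(c["hand_eye"])
    return K,np.array(c["extrinsics"])
def shot(n):
    K,T=pose(n); p,d=viewer.read_camera(n); return p,d,K,T
def rays(uv,K):
    uv=np.atleast_2d(uv).astype(float)
    return np.c_[(uv[:,0]-K[0,2])/K[0,0],-(uv[:,1]-K[1,2])/K[1,1],-np.ones(len(uv))]
def onplane(uv,z,K,T):
    r=rays(uv,K)@T[:3,:3].T; o=T[:3,3]; return o+r*((z-o[2])/r[:,2])[:,None]
def cloud(mask,d,K,T):
    v,u=np.nonzero(mask&(d>0)); return (rays(np.c_[u,v],K)*d[v,u][:,None])@T[:3,:3].T+T[:3,3]
def hsv(p): return cv2.cvtColor(p,cv2.COLOR_BGR2HSV)
def col(p,lo,hi): return cv2.inRange(hsv(p),np.array(lo),np.array(hi))
def red(p): return col(p,(0,150,70),(5,255,255))|col(p,(172,150,70),(180,255,255))
def proj(P,K,T):
    c=(np.atleast_2d(P)-T[:3,3])@T[:3,:3]; return np.c_[K[0,0]*c[:,0]/-c[:,2]+K[0,2],-K[1,1]*c[:,1]/-c[:,2]+K[1,2]]
E
python3 - <<'E'
from h import *
p=cv2.imread("pics/top0.png"); d=np.load("pics/top0.npy"); K,T=pose("top")
def box(m,x0,x1,y0,y1):
    o=np.zeros_like(m); o[y0:y1,x0:x1]=m[y0:y1,x0:x1]; return o
def rect(m,z,name):
    c=max(cv2.findContours(m,0,1)[0],key=cv2.contourArea); b=cv2.boxPoints(cv2.minAreaRect(c))
    P=onplane(b,z,K,T); print(name,b.round(1).tolist(),"\n",P.round(4).tolist(),"c",P.mean(0).round(4))
    # rect in world
    Q=onplane(c[:,0,:],z,K,T)[:,:2].astype(np.float32)*1000; print("  world rect",np.round(cv2.minAreaRect(Q)[0],1),np.round(cv2.minAreaRect(Q)[1],1),round(cv2.minAreaRect(Q)[2],1))
rm=box(red(p),245,290,220,262); rect(rm,.028,"red")
C=cloud(rm>0,d,K,T); print("red z",np.percentile(C[:,2],[5,50,95]).round(4))
rect(col(p,(45,100,50),(80,255,255)),.004,"mat")
g=box(col(p,(0,0,60),(180,40,160)),165,270,175,275); rect(g,.054,"riser")
bl=box(col(p,(100,120,40),(125,255,255)),405,530,210,320)
cs=[c for c in cv2.findContours(bl,0,1)[0] if cv2.contourArea(c)>80]
for c in cs:
    m=np.zeros_like(bl); cv2.drawContours(m,[c],-1,255,-1); X=cloud(m>0,d,K,T); print("blue",cv2.contourArea(c),X.mean(0).round(4),np.percentile(X[:,2],[2,50,98]).round(4))
br=box(col(p,(12,120,100),(28,255,255)),425,460,225,255); print("brass",np.argwhere(br).mean(0),cloud(br>0,d,K,T).mean(0).round(4),br.sum()/255)
a=cv2.resize(p[215:270,235:300],None,fx=6,fy=6,interpolation=2); b=cv2.resize(p[210:320,405:530],None,fx=3,fy=3,interpolation=2)
o=np.zeros((330,780,3),np.uint8); o[:330,:390]=a[:330,:390]; o[:330,400:775]=b; cv2.imwrite("pics/crop1.png",o)
E
```

```text
red [[253.8000030517578, 243.5], [258.29998779296875, 232.10000610351562], [273.8999938964844, 238.3000030517578], [269.29998779296875, 249.6999969482422]] 
 [[0.6016, 0.245, 0.028], [0.63, 0.2345, 0.028], [0.6149, 0.1959, 0.028], [0.5866, 0.2065, 0.028]] c [0.6082 0.2205 0.028 ]
  world rect [608.3 220.5] [41.3 30.3] 69.6
red z [0.0124 0.0254 0.0314]
mat [[309.8999938964844, 306.6000061035156], [327.8999938964844, 208.6999969482422], [399.6000061035156, 221.89999389648438], [381.70001220703125, 319.79998779296875]] 
 [[0.4493, 0.1056, 0.004], [0.695, 0.0623, 0.004], [0.6629, -0.1184, 0.004], [0.419, -0.0706, 0.004]] c [ 0.5566 -0.0053  0.004 ]
  world rect [556.8  -4.7] [179.8 248.7] 80.0
riser [[169.10000610351562, 246.0], [196.39999389648438, 180.5], [260.8999938964844, 207.39999389648438], [233.60000610351562, 272.8999938964844]] 
 [[0.5904, 0.4463, 0.054], [0.7529, 0.387, 0.054], [0.6871, 0.227, 0.054], [0.5271, 0.2887, 0.054]] c [0.6394 0.3373 0.054 ]
  world rect [638.7 336.8] [170.2 169.9] 68.9
blue 842.5 [ 0.4986 -0.3234  0.0973] [0.0762 0.0984 0.1139]
blue 731.5 [ 0.6018 -0.2128  0.0595] [0.0387 0.0618 0.0728]
brass [231.7295082  443.44262295] [ 0.6361 -0.2229  0.024 ] 122.0
```

View pics/crop1.png

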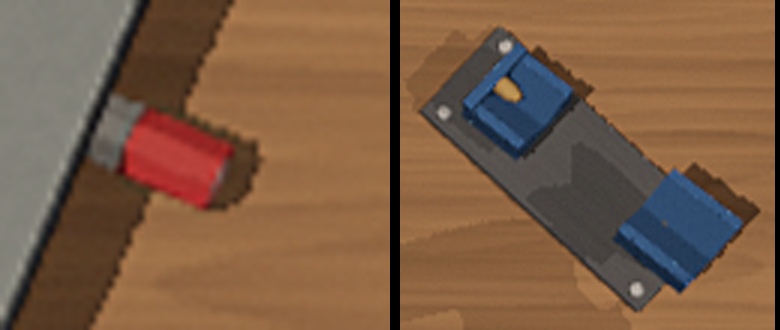

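Call:
send_rows(
  plan=[
    [[-1, 0.82, 0.72, 0.15, 0], [-1, 0.82, 0.72, 0.15, 0], [-1, 0.82, 0.72, 0.15, 0], [-1, 0.82, 0.72, 0.15, 0], [-1, 0.82, 0.72, 0.15, 0], [-1, 0.82, 0.72, 0.15, 0]],
  ],
)

```text
t: 0.6
tool_pos: [0.3874, -0.4107, 0.2664]
orientation: [-3.085, -0.591, -0.003]
force: [1.0, 0.4, 0.1]
opening: 0.0932
gripper_force: 0.0
```

Call:
send_rows(
  plan=[
    [[-1, 0.82, 0.72, 0.15, 0.3], [-1, 0.82, 0.72, 0.15, 0.3], [-1, 0.82, 0.72, 0.15, 0.3], [-1, 0.82, 0.72, 0.15, 0.3], [-1, 0.82, 0.72, 0.15, 0.3], [-1, 0.82, 0.72, 0.15, 0.3], [-1, 0.82, 0.72, 0.15, 0.3], [-1, 0.82, 0.72, 0.15, 0.3]],
  ],
)

```text
t: 1.27
tool_pos: [0.5475, -0.2703, 0.2949]
orientation: [-2.956, -1.063, 0.002]
force: [-0.1, -0.6, 0.4]
opening: 0.093
gripper_force: 0.0
```

```bash
python3 - <<'E'
from h import *
p,d,K,T=shot("wrist"); cv2.imwrite("pics/w1.png",p); np.savez("pics/w1.npz",d=d,K=K,T=T)
s=telemetry.read_state(); print(s["t"],s["tool_pos"],s["orientation"],s["q"].round(3))
m=col(p,(100,120,30),(125,255,255)); C=cloud(m>0,d,K,T); print(len(C),np.percentile(C,[1,50,99],axis=0).round(4))
E
```

```text
1.3167 [ 0.5468632  -0.2710488   0.29484473] [-2.95657468e+00 -1.06065328e+00  2.25576087e-03] [-5.440e-01  1.430e-01  1.368e+00 -1.000e-03  1.632e+00  3.380e-01]
7072 [[ 0.4624 -0.3568  0.0457]
 [ 0.5336 -0.2853  0.0781]
 [ 0.6347 -0.1774  0.1122]]
```

View pics/w1.png

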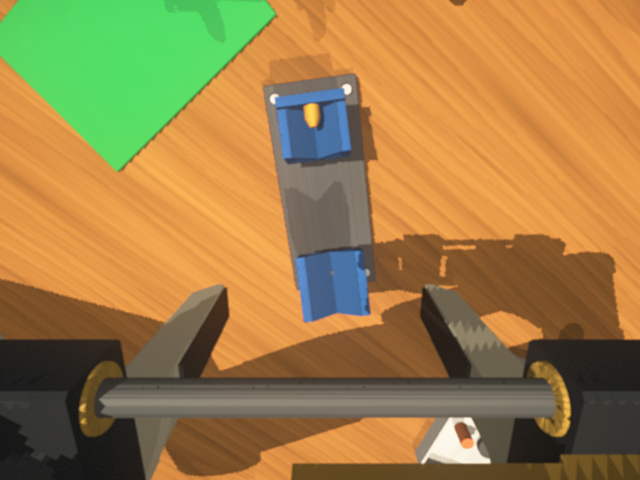

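The wrist picture shows the cradle: shoulder and spigot near (313,110), lower block at (315,140), upper block at (333,285). Uphill is toward the bottom of the picture. Now I'll measure the axis.

```bash
python3 - <<'E'
from h import *
from scipy.optimize import least_squares
p=cv2.imread("pics/w1.png"); z=np.load("pics/w1.npz"); d,K,T=z["d"],z["K"],z["T"]
# base rectangle from dark mask at z=.012
hs=hsv(p); m=((hs[...,1]<60)&(hs[...,2]<130)).astype(np.uint8)*255; m|=col(p,(100,120,30),(125,255,255))
m[:70]=0; m[250:]=0; m[:,:255]=0; m[:,385:]=0
# yaw from blue clouds
bl=col(p,(100,120,30),(125,255,255)); bl=cv2.erode(bl,np.ones((3,3)))
bl[330:]=0;C=cloud(bl>0,d,K,T)
s15,c15=np.sin(np.radians(15)),np.cos(np.radians(15))
def tobed(C,q):
    u=np.array([np.cos(q[2]),np.sin(q[2]),0]); X=u*c15+np.array([0,0,s15]); Z=-u*s15+np.array([0,0,c15]); Y=np.cross(Z,X)
    D=C-np.array([q[0],q[1],.082+(q[3] if len(q)>3 else 0)]); return D@np.c_[X,Y,Z]
def f(q):
    b=tobed(C,q); r=(b[:,2]-np.abs(b[:,1])+.0198)/2**.5
    ok=(np.abs(b[:,1])<.022)&(b[:,0]>-.09); return np.where(ok,r,0.005)
q0=np.array([.552,-.266,np.radians(-133),0])
for it in range(1):
    q=least_squares(f,q0,loss="soft_l1",f_scale=.002,x_scale=[.01,.01,.05,.01],diff_step=1e-4).x
print("V fit",q[:2].round(4),np.degrees(q[2]).round(2),q[3].round(4),"rms",np.median(np.abs(f(q))))
b=tobed(C,q)
for n,mm in(("low",b[:,0]<0),("up",b[:,0]>0)): print(n,np.percentile(b[mm],[1,99],axis=0).round(4).tolist())
h=np.abs(b[:,2]-.010)<.003; print("shoulder top x",np.percentile(b[h&(b[:,0]<-.07),0],[5,50,95]))
# brass via rays on horizontal? use cloud
br=col(p,(12,150,120),(30,255,255)); br[:90]=0; br[135:]=0; br[:,:295]=0; br[:,330:]=0
B=tobed(cloud(br>0,d,K,T),q); print("brass",len(B),np.percentile(B,[2,50,98],axis=0).round(4).tolist())
# key pixel checks: project model points
def frombed(P):
    u=np.array([np.cos(q[2]),np.sin(q[2]),0]); X=u*c15+np.array([0,0,s15]); Z=-u*s15+np.array([0,0,c15]); Y=np.cross(Z,X)
    return np.array(P)@np.c_[X,Y,Z].T+[q[0],q[1],.082]
print("proj tip, shoulder tops, low block up-corners, upper dn, upper up\n",proj(frombed([[-.075,0,0],[-.105,.033,.01],[-.105,-.033,.01],[-.048,.033,.004],[-.048,-.033,.004],[.048,.033,.004],[.048,-.033,.004],[.112,.033,.004],[.112,-.033,.004]]),K,T).round(1).tolist())
KT,TT=pose("top"); print("top proj",proj(frombed([[-.075,0,0],[-.105,.033,.01],[-.105,-.033,.01],[.112,.033,.004],[.112,-.033,.004]]),KT,TT).round(1).tolist())
np.save("bed.npy",q)
E
python3 - <<'E'
import cv2; p=cv2.imread("pics/w1.png"); cv2.imwrite("pics/c2.png",cv2.resize(p[70:330,250:390],None,fx=2.2,fy=2.2,interpolation=2))
E
```

```text
V fit [ 0.5513 -0.2658] -133.02 -0.0015 rms 0.0010225979483947907
low [[-0.1005, -0.0315, -0.0195], [-0.0474, 0.03, 0.011]]
up [[0.0516, -0.0313, -0.0199], [0.1105, 0.029, 0.0051]]
shoulder top x [-0.10054974 -0.09747576 -0.09428877]
brass 287 [[-0.0925, -0.0073, 0.0019], [-0.0838, -0.0009, 0.0055], [-0.0736, 0.0054, 0.0079]]
proj tip, shoulder tops, low block up-corners, upper dn, upper up
 [[313.9, 124.4], [344.6, 84.3], [274.1, 94.1], [351.8, 147.4], [282.9, 156.4], [363.8, 247.8], [295.6, 256.1], [371.7, 313.6], [303.9, 321.3]]
top proj [[443.8, 243.8], [443.2, 224.8], [424.9, 244.6], [518.9, 284.7], [499.9, 306.1]]
```

View pics/c2.png

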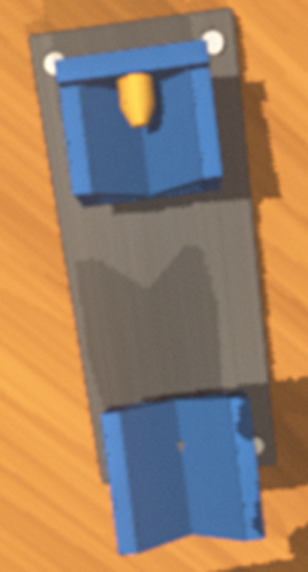

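The crop shows the V edges and the spigot tip within 2–4 px of the fitted frame. The bed origin is about (0.551, -0.266), uphill yaw -133°. Now to the barrel.

Call:
send_rows(
  plan=[
    [[-1, 0.1, 0.98, -0.1, 0.2], [-1, 0.1, 0.98, -0.1, 0.2], [-1, 0.1, 0.98, -0.1, 0.2], [-1, 0.1, 0.98, -0.1, 0.2], [-1, 0.1, 0.98, -0.1, 0.2]],
  ],
)

```text
t: 1.73
tool_pos: [0.5666, -0.0736, 0.2749]
orientation: [-2.831, -1.361, 0.001]
force: [-0.0, -0.9, 0.2]
opening: 0.0932
gripper_force: 0.0
```

Call:
send_rows(
  plan=[
    [[-1, 0.1, 0.98, -0.1, 0.2], [-1, 0.1, 0.98, -0.1, 0.2], [-1, 0.1, 0.98, -0.1, 0.2], [-1, 0.1, 0.98, -0.1, 0.2], [-1, 0.1, 0.98, -0.1, 0.2]],
  ],
)

```text
t: 2.15
tool_pos: [0.5872, 0.1224, 0.2549]
orientation: [-2.673, -1.65, 0.001]
force: [0.6, -0.6, -1.2]
opening: 0.093
gripper_force: 0.0
```

Call:
send_rows(
  plan=[
    [[-1, 0.1, 0.49, -0.1, 0.087], [-1, 0.1, 0.49, -0.2, 0.087], [-1, 0.1, 0.49, -0.3, 0.087], [-1, 0.1, 0.49, -0.3, 0.087], [-1, 0.1, 0.49, -0.3, 0.087], [-1, 0.1, 0.49, -0.3, 0.087]],
  ],
)

```text
t: 2.65
tool_pos: [0.6079, 0.2175, 0.1958]
orientation: [2.595, 1.77, -0.001]
force: [0.3, 0.1, 0.5]
opening: 0.093
gripper_force: 0.0
```

```bash
python3 - <<'E'
from h import *
p,d,K,T=shot("wrist"); cv2.imwrite("pics/w2.png",p); np.savez("pics/w2.npz",d=d,K=K,T=T)
s=telemetry.read_state(); M=R.from_rotvec(s["orientation"]).as_matrix()
print(s["t"],s["tool_pos"].round(4),"y ang",np.degrees(np.arctan2(M[1,1],M[0,1])),s["q"].round(2))
m=red(p)
for c in cv2.findContours(m,0,1)[0]:
    if cv2.contourArea(c)<300: continue
    print(cv2.contourArea(c),cv2.boundingRect(c))
    r=cv2.minAreaRect((onplane(c[:,0],.028,K,T)[:,:2]*1000).astype(np.float32)); print(np.round(r[0],1),np.round(r[1],1),round(r[2],1))
    mm=np.zeros_like(m); cv2.drawContours(mm,[c],-1,255,-1); C=cloud(mm>0,d,K,T); t=C[C[:,2]>.0255]; 
    u=np.linalg.svd(t[:,:2]-t[:,:2].mean(0),full_matrices=False)[2][0]; print("top flat",len(t),t.mean(0).round(4),np.degrees(np.arctan2(u[1],u[0])))
E
```

```text
2.7 [0.6086 0.2176 0.197 ] y ang -21.431629317011716 [ 0.26  0.27  1.4  -0.    1.47  0.64]
1306.0 (43, 284, 41, 47)
[353.2 228.7] [50.1 34.1] 62.1
top flat 610 [0.3426 0.2277 0.027 ] -117.7172107671623
1345.5 (304, 192, 34, 48)
[605.3 222.7] [40.8 27.9] 66.9
top flat 786 [0.6051 0.2225 0.0271] -113.21514622439771
```

Call:
send_rows(
  plan=[
    [[-1, -0.01, 0.02, -0.2, 0], [-1, -0.01, 0.02, -0.4, 0], [-1, -0.01, 0.02, -0.58, 0], [-1, -0.01, 0.02, -0.72, 0], [-1, -0.01, 0.02, -0.82, 0], [-1, -0.01, 0.02, -0.88, 0], [-1, -0.01, 0.02, -0.88, 0], [1, -0.01, 0.02, -0.88, 0], [1, -0.01, 0.02, -0.88, 0], [1, -0.01, 0.02, -0.88, 0], [1, -0.01, 0.02, -0.88, 0], [1, -0.01, 0.02, -0.88, 0], [1, -0.01, 0.02, -0.88, 0], [1, -0.01, 0.02, -0.88, 0]],
  ],
  force=20,
)

```text
t: 3.87
tool_pos: [0.6057, 0.2237, 0.0198]
orientation: [2.594, 1.773, 0.0]
force: [-0.2, -0.2, 0.1]
opening: 0.0513
gripper_force: 0.0
```

Call:
send_rows(
  plan=[
    [[1, 0, 0, 0, 0], [1, 0, 0, 0, 0], [1, 0, 0, 0, 0], [1, 0, 0, 0, 0], [1, 0, 0, 0, 0], [1, 0, 0, 0, 0], [1, 0, 0, 0.025, 0], [1, -0.01, -0.025, 0.05, 0], [1, -0.04, -0.1, 0.05, 0], [1, -0.08, -0.2, 0.05, 0], [1, -0.12, -0.3, 0.05, 0]],
  ],
  force=40,
)

```text
t: 4.78
tool_pos: [0.5814, 0.1631, 0.0302]
orientation: [2.593, 1.774, 0.001]
force: [0.3, -0.4, -2.2]
opening: 0.0275
gripper_force: 39.6
```

```bash
python3 - <<'E'
from h import *
s=telemetry.read_state(); print(s["t"],s["tool_pos"].round(4),s["opening"],s["gripper_force"],s["force"].round(1))
p,d,K,T=shot("top"); m=red(p); m[:200]=0;m[275:]=0;m[:,:240]=0;m[:,:]=m
for c in cv2.findContours(m,0,1)[0]:
    if cv2.contourArea(c)>60 and cv2.boundingRect(c)[0]>240: print(cv2.boundingRect(c),onplane(np.array(cv2.minAreaRect(c)[0]),.038,K,T))
E
```

```text
4.7833 [0.5814 0.1631 0.0302] 0.027461477733624638 39.598116523982505 [ 0.3 -0.4 -2.2]
```

Call:
send_rows(
  plan=[
    [[1, -0.07, -0.17, 0, 0], [1, -0.14, -0.34, 0, 0], [1, -0.2, -0.5, 0.05, 0], [1, -0.27, -0.64, 0.15, -0.1], [1, -0.34, -0.78, 0.2, -0.22], [1, -0.42, -0.9, 0.2, -0.34], [1, -0.47, -0.99, 0.2, -0.46], [1, -0.47, -0.99, 0.2, -0.58], [1, -0.47, -0.99, 0.2, -0.7], [1, -0.47, -0.99, 0.2, -0.717], [1, -0.47, -0.99, 0.2, -0.717]],
  ],
)

```text
t: 5.75
tool_pos: [0.4877, -0.0346, 0.07]
orientation: [3.062, 0.7, 0.001]
force: [0.4, 1.3, -1.7]
opening: 0.0274
gripper_force: 39.7
```

```bash
python3 - <<'E'
from h import *
p,d,K,T=shot("scene"); q,d2,K2,T2=shot("top")
o=np.hstack([cv2.resize(p[180:360,220:470],None,fx=1.6,fy=1.6),cv2.resize(q[180:360,240:490],None,fx=1.6,fy=1.6)]); cv2.imwrite("pics/c3.png",o)
print(telemetry.read_state()["tool_pos"])
E
```

```text
[ 0.4877258  -0.03421176  0.06981497]
```

View pics/c3.png

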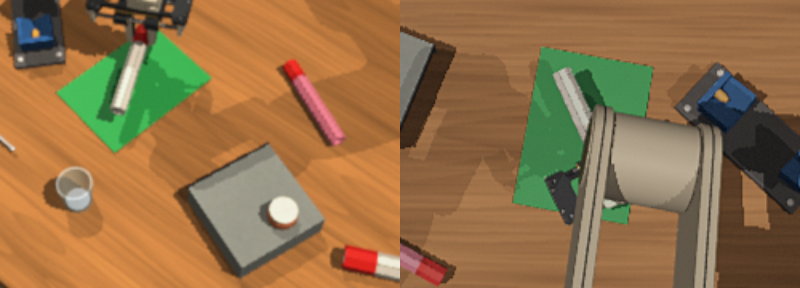

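Call:
send_rows(
  plan=[
    [[1, 0, 0, -0.1, 0], [1, 0, 0, -0.18, 0], [1, 0, 0, -0.225, 0], [1, 0, 0, -0.225, 0], [1, 0, 0, -0.228, 0], [-0.4, 0, 0, -0.228, 0], [-0.4, 0, 0, -0.228, 0], [-0.4, 0, 0, -0.228, 0], [-0.4, 0, 0, -0.228, 0], [-0.4, 0, 0, -0.228, 0], [-0.4, 0, 0, -0.228, 0], [-0.4, 0, 0, -0.1, 0], [-0.4, 0, 0, 0.1, 0], [-0.4, 0.1, 0.05, 0.3, 0], [-0.4, 0.25, 0.12, 0.5, 0], [-0.4, 0.345, 0.16, 0.5, 0], [-0.4, 0.345, 0.16, 0.5, 0], [-0.4, 0.345, 0.16, 0.5, 0]],
  ],
)

```text
t: 7.35
tool_pos: [0.5581, -0.0019, 0.1707]
orientation: [3.062, 0.7, 0.003]
force: [-0.2, 0.5, 0.0]
opening: 0.065
gripper_force: 0.0
```

```bash
cat >look.py <<'E'
from h import *
import sys
p,d,K,T=shot("wrist"); cv2.imwrite(f"pics/{sys.argv[1]}.png",p)
s=telemetry.read_state(); M=R.from_rotvec(s["orientation"]).as_matrix()
print(s["t"],s["tool_pos"].round(4),"x ang",np.degrees(np.arctan2(M[1,0],M[0,0])).round(2),"open",s["opening"],s["q"].round(2))
m=red(p)
for c in cv2.findContours(m,0,1)[0]:
    if cv2.contourArea(c)>300: print("red",cv2.contourArea(c),cv2.boundingRect(c))
# on mat: tall points over mat
v,u=np.nonzero(d>0); C=cloud(d>0,d,K,T); ok=(C[:,2]>.026)&(C[:,2]<.036)&(np.abs(C[:,0]-.557)<.13)&(np.abs(C[:,1]+.005)<.12)
m2=np.zeros(d.shape,np.uint8); m2[v[ok],u[ok]]=255; m2=cv2.morphologyEx(m2,cv2.MORPH_OPEN,np.ones((3,3)))
c=max(cv2.findContours(m2,0,1)[0],key=cv2.contourArea); mm=np.zeros_like(m2); cv2.drawContours(mm,[c],-1,255,-1)
t=cloud((mm&m2)>0,d,K,T); r=cv2.minAreaRect((t[:,:2]*1000).astype(np.float32))
w=np.linalg.svd(t[:,:2]-t[:,:2].mean(0),full_matrices=False)[2][0]; w=w*np.sign(w[0]); pr=t[:,:2]@w
print("top",len(t),t.mean(0).round(4),"rect",np.round(r[0],1),np.round(r[1],1),r[2],"ang",np.degrees(np.arctan2(w[1],w[0])),"len",np.ptp(pr), "bb",cv2.boundingRect(c))
E
python3 look.py w3
```

```text
7.4 [ 0.5564 -0.0022  0.1692] x ang 25.72 open 0.0651968867017387 [-0.1   0.05  1.69 -0.    1.4   1.03]
red 392.5 (0, 309, 23, 34)
red 1141.5 (307, 296, 32, 44)
top 5970 [ 5.613e-01 -2.000e-04  2.990e-02] rect [554.   -3.6] [190.7  21.6] 24.989694595336914 ang 25.046898915042437 len 0.1906395459342038 bb (310, 108, 30, 233)
```

View pics/w3.png

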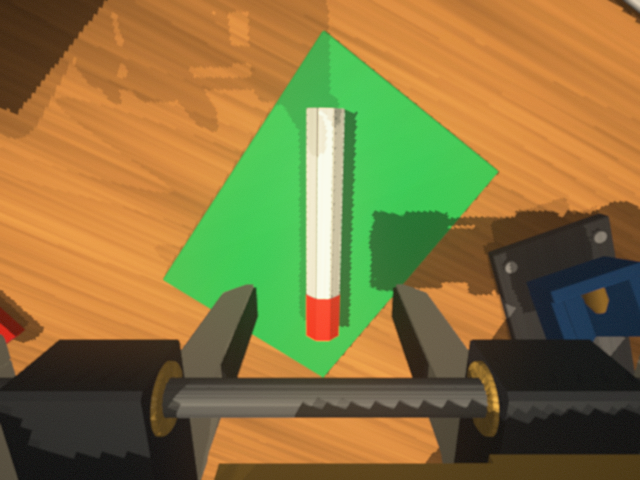

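The picture shows the barrel lying on the mat from (322,108) to the red end (322,340), released and fully on the mat. Picking it up by the middle.

Call:
send_rows(
  plan=[
    [[-0.4, -0.01, -0.007, -0.2, -0.01], [-0.4, -0.01, -0.007, -0.4, -0.01], [-0.4, -0.01, -0.007, -0.58, -0.01], [-0.4, -0.01, -0.007, -0.68, -0.01], [-0.4, -0.01, -0.007, -0.735, -0.01], [-0.4, -0.01, -0.007, -0.735, -0.01], [1, -0.01, -0.007, -0.735, -0.01], [1, -0.01, -0.007, -0.735, -0.01], [1, -0.01, -0.007, -0.735, -0.01], [1, -0.01, -0.007, -0.735, -0.01], [1, -0.01, -0.007, -0.735, -0.01], [1, -0.01, -0.007, -0.735, -0.01], [1, -0.01, -0.007, -0.735, -0.01], [1, -0.01, -0.007, -0.735, -0.01], [1, -0.01, -0.007, -0.735, -0.01], [1, -0.01, -0.007, -0.6, -0.01], [1, -0.01, -0.007, -0.4, -0.01], [1, -0.01, -0.007, -0.2, 0.1], [1, -0.01, -0.007, 0, 0.2], [1, -0.01, -0.007, 0.05, 0.3]],
  ],
  force=15,
)

```text
t: 9.07
tool_pos: [0.558, -0.004, 0.1874]
orientation: [2.909, 1.175, 0.014]
force: [1.4, -1.2, -1.0]
opening: 0.0277
gripper_force: 15.0
```

```bash
python3 - <<'E'
from h import *
s=telemetry.read_state(); M=R.from_rotvec(s["orientation"]).as_matrix()
print(s["t"],s["tool_pos"].round(4),np.degrees(np.arctan2(M[1,0],M[0,0])).round(2),s["opening"],s["gripper_force"])
q=np.load("bed.npy"); u=np.array([np.cos(q[2]),np.sin(q[2])])
for x in(0.0,.027,.03): print(x,(q[:2]+u*x*np.cos(.2618)).round(4), .082+x*np.sin(.2618))
E
```

```text
9.0667 [ 0.558  -0.004   0.1874] 43.98 0.027704942457545623 14.998285174369812
0.0 [ 0.5513 -0.2658] 0.082
0.027 [ 0.5335 -0.2849] 0.08898813018396329
0.03 [ 0.5315 -0.287 ] 0.08976458909329255
```

Call:
send_rows(
  plan=[
    [[1, -0.03, -0.2, 0, 0.055], [1, -0.06, -0.4, 0, 0.055], [1, -0.08, -0.6, 0, 0.055], [1, -0.1, -0.8, 0, 0.055], [1, -0.12, -0.95, 0, 0.055], [1, -0.12, -0.95, 0, 0.055], [1, -0.12, -0.95, 0, 0.055], [1, -0.12, -0.95, 0, 0.055]],
  ],
)

```text
t: 9.73
tool_pos: [0.5305, -0.1933, 0.1792]
orientation: [-2.881, -1.251, 0.0]
force: [-0.3, 0.1, -2.7]
opening: 0.0281
gripper_force: 15.0
```

Call:
send_rows(
  plan=[
    [[1, 0, -0.15, 0, 0], [1, 0, -0.32, 0, 0], [1, 0.005, -0.44, 0, 0], [1, 0.005, -0.468, 0, 0], [1, 0.005, -0.468, -0.05, 0], [1, 0.005, -0.468, -0.1, 0], [1, 0.005, -0.468, -0.1, 0], [1, 0.005, -0.468, -0.1, 0]],
  ],
)

```text
t: 10.4
tool_pos: [0.531, -0.285, 0.1577]
orientation: [-2.877, -1.253, 0.003]
force: [0.4, 0.5, -2.4]
opening: 0.028
gripper_force: 15.0
```

```bash
python3 - <<'E'
from h import *
s=telemetry.read_state(); M=R.from_rotvec(s["orientation"]).as_matrix()
print(s["t"],s["tool_pos"].round(4),np.degrees(np.arctan2(M[1,0],M[0,0])).round(2),s["force"].round(1))
p,d,K,T=shot("wrist"); cv2.imwrite("pics/w4.png",p); np.savez("pics/w4.npz",d=d,K=K,T=T)
cv2.imwrite("pics/c4.png",p)
q=np.load("bed.npy"); 
E
```

```text
10.4 [ 0.531  -0.285   0.1577] 47.08 [ 0.4  0.5 -2.4]
```

View pics/c4.png

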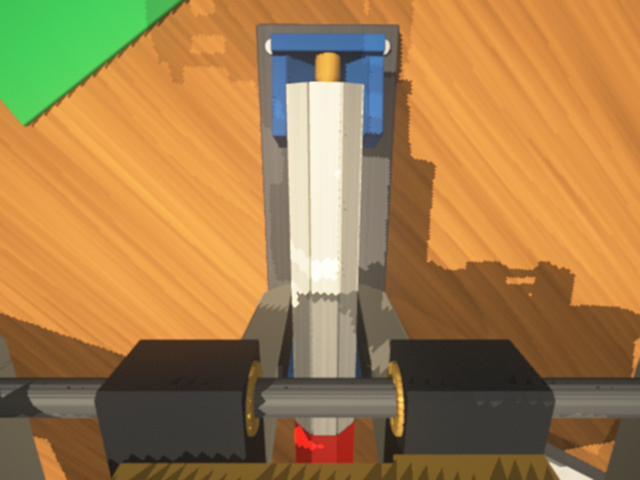

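The picture shows the barrel in line with the Vs. Its plain end is at (325,85), just uphill of the spigot at (328,66). Lowering.

Call:
send_rows(
  plan=[
    [[1, 0, 0, -0.06, 0], [1, 0, 0, -0.12, 0], [1, 0, 0, -0.17, 0], [1, 0, 0, -0.2, 0], [1, 0, 0, -0.22, 0], [1, 0, 0, -0.24, 0], [1, 0, 0, -0.26, 0], [1, 0, 0, -0.275, 0], [1, 0, 0, -0.285, 0], [1, 0, 0, -0.285, 0]],
  ],
)

```text
t: 11.28
tool_pos: [0.5315, -0.2873, 0.1023]
orientation: [-2.881, -1.252, 0.0]
force: [0.0, 1.0, -0.2]
opening: 0.0281
gripper_force: 15.0
```

Call:
send_rows(
  plan=[
    [[1, 0, 0, -0.01, 0], [1, 0, 0, -0.02, 0], [1, 0, 0, -0.03, 0], [1, 0, 0, -0.03, 0], [1, 0, 0, -0.03, 0]],
  ],
)

```text
t: 11.7
tool_pos: [0.5316, -0.2874, 0.0966]
orientation: [2.881, 1.252, -0.0]
force: [-1.8, -0.1, -0.9]
opening: 0.028
gripper_force: 15.0
```

```bash
python3 - <<'E'
from h import *
p,d,K,T=shot("wrist"); cv2.imwrite("pics/w5.png",p); s=telemetry.read_state(); print(s["tool_pos"],s["force"])
# barrel top flat: pts in strip, near upper image, pale
h=hsv(p); m=((h[...,1]<70)&(h[...,2]>120)); m[260:]=False; m[:,:280]=False; m[:,375:]=False
C=cloud(m,d,K,T); q=np.load("bed.npy"); u=np.array([np.cos(q[2]),np.sin(q[2])]); a=(C[:,:2]-q[:2])@u; l=(C[:,:2]-q[:2])@[-u[1],u[0]]
o=(C[:,2]>.06)&(np.abs(l)<.006); f=np.polyfit(a[o],C[o,2],1); print(o.sum(),"slope",np.degrees(np.arctan(f[0])),"height at 0",f[1],"expect",.082+.014/np.cos(.2618),"plain end bed x",np.percentile(a[o],1)/np.cos(.2618)+.0)
E
```

```text
[ 0.5316863  -0.28740702  0.0966582 ] [-0.49892058  1.11010404 -1.28283419]
5183 slope 13.620889767282744 height at 0 0.09754562386711539 expect 0.09649386890329964 plain end bed x -0.0682995027520538
```

Call:
send_rows(
  plan=[
    [[1, 0, 0, -0.008, 0], [1, 0, 0, -0.015, 0], [1, 0, 0, -0.02, 0], [1, 0, 0, -0.02, 0]],
  ],
)

```text
t: 12.08
tool_pos: [0.5317, -0.2873, 0.0948]
orientation: [2.881, 1.252, -0.0]
force: [-9.4, 6.0, 15.3]
opening: 0.0282
gripper_force: 15.0
```

Call:
send_rows(
  plan=[
    [[1, -0.005, 0.005, 0.008, 0], [1, -0.005, 0.005, 0.008, 0], [1, 0.01, 0.021, 0.002, 0], [1, 0.025, 0.037, -0.004, 0], [1, 0.04, 0.053, -0.01, 0], [1, 0.055, 0.069, -0.016, 0], [1, 0.06, 0.075, -0.018, 0], [1, 0.06, 0.075, -0.018, 0]],
  ],
)

```text
t: 12.75
tool_pos: [0.5444, -0.2719, 0.0889]
orientation: [2.881, 1.253, 0.001]
force: [2.5, 0.3, -0.6]
opening: 0.028
gripper_force: 15.0
```

Call:
send_rows(
  plan=[
    [[1, 0.01, 0.011, -0.004, 0], [1, 0.02, 0.022, -0.008, 0], [1, 0.03, 0.033, -0.012, 0], [1, 0.036, 0.039, -0.014, 0], [1, 0.036, 0.039, -0.014, 0]],
  ],
)

```text
t: 13.17
tool_pos: [0.5499, -0.2663, 0.0866]
orientation: [2.88, 1.251, -0.005]
force: [-6.6, -9.0, 4.6]
opening: 0.0278
gripper_force: 15.0
```

```bash
cat > chk.py <<'E'
from h import *
p,d,K,T=shot("wrist"); import sys; cv2.imwrite(f"pics/{sys.argv[1]}.png",p); s=telemetry.read_state(); print(s["t"],s["tool_pos"],s["force"])
h=hsv(p); m=((h[...,1]<70)&(h[...,2]>120)); m[260:]=False; m[:,:280]=False; m[:,375:]=False
C=cloud(m,d,K,T); q=np.load("bed.npy"); u=np.array([np.cos(q[2]),np.sin(q[2])]); a=(C[:,:2]-q[:2])@u; l=(C[:,:2]-q[:2])@[-u[1],u[0]]
o=(C[:,2]>.06)&(np.abs(l)<.006); f=np.polyfit(a[o],C[o,2],1); print(o.sum(),"slope",np.degrees(np.arctan(f[0])),"h0",f[1],"plain end bed x",(np.percentile(a[o],1)+.014*np.sin(.2618))/np.cos(.2618))
br=col(p,(12,150,120),(30,255,255)); br[150:]=0; br[:,:300]=0; br[:,355:]=0; print("brass px",(br>0).sum(),np.argwhere(br).min(0) if br.any() else 0)
E
python3 chk.py w6
```

```text
13.2167 [ 0.5498706  -0.2663119   0.08666756] [-6.45047375 -7.53258415  3.8833925 ]
5007 slope 14.998808311632763 h0 0.09498434549461197 plain end bed x -0.09306246749935027
brass px 2585 [  0 300]
```

Call:
send_rows(
  plan=[
    [[1, 0.004, 0.004, -0.002, 0], [1, 0.008, 0.009, -0.003, 0], [1, 0.012, 0.013, -0.004, 0], [1, 0.012, 0.013, -0.004, 0]],
  ],
)

```text
t: 13.55
tool_pos: [0.5513, -0.2648, 0.0863]
orientation: [2.88, 1.249, -0.008]
force: [-12.9, -12.2, 9.4]
opening: 0.0278
gripper_force: 15.0
```

```bash
python3 chk.py w7; python3 -c "
import cv2;p=cv2.imread('pics/w7.png');cv2.imwrite('pics/c7.png',cv2.resize(p[0:200,230:430],None,fx=3,fy=3,interpolation=2))"
```

```text
13.6 [ 0.55131675 -0.26480558  0.08625475] [-11.18541572 -10.85732205   9.42037138]
4845 slope 15.003306082209013 h0 0.09499128871628196 plain end bed x -0.09322565759445209
brass px 2805 [  0 300]
```

View pics/c7.png

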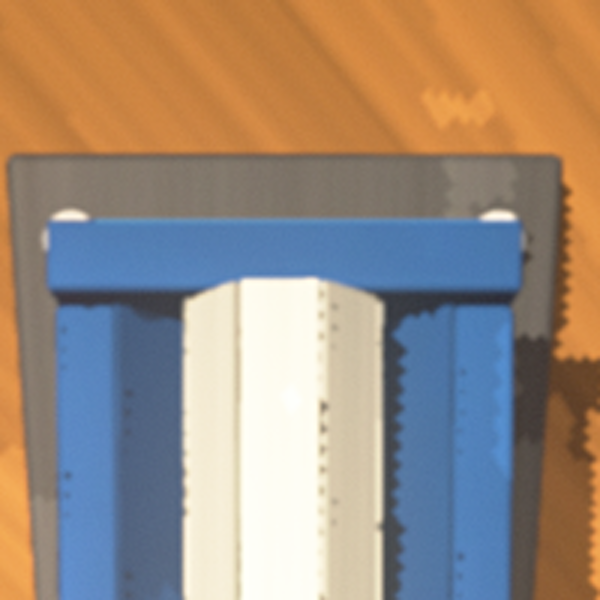

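The crop shows the plain end (282,280) tight against the shoulder, no brass visible, and it no longer moves under about 16 N. Letting go.

Call:
send_rows(
  plan=[
    [[-0.5, 0, 0, 0, 0], [-0.5, 0, 0, 0, 0], [-0.5, 0, 0, 0, 0], [-0.5, 0, 0, 0, 0], [-0.5, 0, 0, 0, 0], [-0.5, 0, 0, 0, 0], [-0.5, 0, 0, 0, 0], [-0.5, 0, 0, 0.1, 0], [-0.5, 0, 0, 0.25, 0], [-0.5, 0, 0, 0.45, 0], [-0.5, 0, 0, 0.65, 0], [-0.5, 0, 0, 0.85, 0], [-0.5, 0, 0, 0.95, 0], [-0.5, 0, 0, 0.95, 0], [-0.5, 0, 0, 0.95, 0]],
  ],
)

```text
t: 14.85
tool_pos: [0.5542, -0.2623, 0.2775]
orientation: [2.878, 1.251, 0.004]
force: [-0.5, 0.2, -1.1]
opening: 0.0698
gripper_force: 0.0
```

```bash
python3 - <<'E'
from h import *
p,d,K,T=shot("wrist"); q,_,_,_=shot("top"); s=telemetry.read_state(); print(s["t"],s["tool_pos"],s["force"],s["opening"])
cv2.imwrite("pics/f.png",np.hstack([cv2.resize(p,(400,300)),cv2.resize(q,(400,300))]))
E
```

```text
14.95 [ 0.55277576 -0.26161781  0.27386482] [ 0.21346483 -0.02517676  0.1299084 ] 0.06939017586514087
```

View pics/f.png

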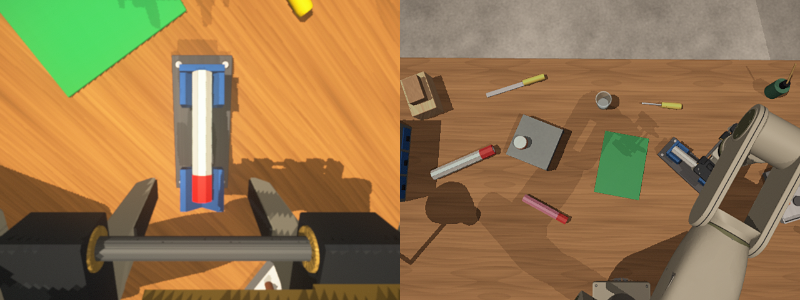

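The barrel lies in both Vs, from the shoulder at (202,70) to its red end uphill at (202,200). The gripper is clear, and the jar, screwdriver and tin have not moved.

```bash
python3 -c "
from plant import order; print(order.close_job())"
```

```text
the job is handed in; nothing more can be done
None
```

The barrel was laid on the mat and let go, then laid in the cradle red end uphill and pushed home over the spigot against the shoulder; I handed the job in at about 15 s with the gripper clear and the jar, screwdriver and tin where they were (no verdict came back).

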